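# Rock the locating block out of the fan-rib jig

## Task

On the fan-rib jig, swing the hold-down bar a quarter turn out of the way so that it points at its parking post, and leave it there. The wooden locating block is caught between the jig's two stiff jaws and will not pull straight out: take it by its upright tongue, rock it side to side (towards one jaw, then the other) until both jaws have been pushed back, and draw it straight up. Finish while holding the block upright and still just clear above the jaws, over its own socket and no more than about 3 cm above them, with the other things on the bench left where they were.

Things in the scene. Friction and masses are not known exactly. Their poses are not given: they have to be found in the camera images.
- jig: Fixed jig on a plywood plate 205 x 290 x 18 mm (jig x -77 to +128, y -205 to +85). Origin: table level, straight under the middle of the block's socket; x away from the robot, y left, z up at yaw 0; all 'jig' places are in this frame, in mm. Pivot post at x 100, y 0; parking post at x 100, y -180. Two steel jaws at +y and -y of the block, tops at z 81, 34 long in x.
- socket (a point): Middle of the socket's floor (jig 0, 0, 18), where the middle of the seated block's underside stands. Slot for the keel: 17 mm wide in y, cheeks 10 mm high; end cheeks up to jig z 58 leave 37 mm in x. Fixed guide posts behind the jaws (jig y +-65 to +-79) reach z 62.
- block: Loose wooden locating block, 0.15 to 0.3 kg, standing in the socket, axes along the jig's. Origin: centre of its underside (jig z 18 seated). Keel 34 (x) x 14 (y) mm, 0 to 16 mm up; body 34 x 30 mm, 16 to 50 up, its top a shoulder on each side; tongue 28 x 16 mm, 50 to 112 up. It rocks on the keel towards +y or -y by up to 0.25 rad; 0.14 to 0.2 each way pushes a jaw back far enough.
- block_tongue (a point): On the block's axis, 94 mm above its underside, in the tongue: grip here from above, across the 16 mm (along the block's y). The jaws' tops are 63 mm above the seated block's underside: keep the fingertips above 68 mm.
- jaw_left (a joint): Travel (m) of the jaw at +y of the block, 0 to 0.009, growing as it is pushed away (+y). Stiff: about 12 N of friction, stays where pushed. At 0 its lip overlaps the block's shoulder by 4 mm, 5 mm above it, and its face is 0.5 mm from the block's side. When both jaws are at 0.0055 or more the upright block passes freely.
- jaw_right (a joint): The same for the jaw at -y, growing towards -y.
- jaw_left_lip (a point): Middle of the upper inner edge of the left jaw's lip, jig z 81 mm.
- jaw_right_lip (a point): Middle of the upper inner edge of the right jaw's lip, jig z 81 mm.
- bar (a joint): Angle (rad) of the hold-down bar about its vertical pivot. 0: it points to the jig's -x, over the block; grows counter-clockwise from above; 1.571: points to the jig's -y, at the parking post (parked). Runs -0.25 to 2.3 with no stop at 1.571; stays where left (about 1 N at the pin moves it).
- bar_pivot (a point): On the bar's vertical hinge axis, at the height of the bar's top (z 146 mm).
- bar_pin (a point): On the axis of the upright wooden grip pin at the bar's free end, 16 mm thick, 148 mm from the pivot axis, from the bar's top (z 146) up to z 186; this point is at z 170. Bar: 24 mm wide, 12 mm thick, underside 4 mm above the block's tongue, end 160 mm from the pivot.
- park_post (a point): Centre of the top of the parking post, 180 mm from the pivot; the parked bar points at it with a gap of 14 mm.
- spare_block: Bystander: a spare block of the same shape, lying on its side on the jig's base plate, 112 mm long, 34 mm high. Origin near its middle, at its underside.
- weight: Bystander: brass weight on the jig's base plate, 34 mm across, 38 mm high.
- ribs_a: Bystander: tied bundle of bamboo fan ribs, about 200 x 40 x 19 mm, to the left of the jig.
- ribs_b: Bystander: tied bundle of bamboo fan ribs, about 200 x 40 x 19 mm, to the right of the jig.
- mallet: Bystander: hammer lying to the right.
- brush: Bystander: paste brush lying to the left.
- paste_jar: Bystander: paste jar, 64 mm across, 75 mm high, to the right, near the robot.

How it is judged:
By the outcome, as a careful person would: the job done as asked, in the order asked, and still so for the second after the job is handed in, while the arm keeps its last pose, push and grip.
It also fails if it takes over 58 s, if anything falls off the work surface, if the arm or the gripper's body presses on something with over 40 N, if the wrist force passes 120 N, or if a joint passes its speed limit or range.

## Robot

A 7-joint arm with a two-finger parallel gripper is mounted at the origin on the work surface. World frame = base frame: x ahead of the robot, y to its left, z up, the work surface at z = 0. Lengths are in m, angles in rad, forces in N, time in s.
With the tool pointing down it reaches from about 0.35 to 0.9 m from the base axis. Payload 7.2 kg.
Tool frame: the origin (TCP) lies on the centre line of the jaws, within the pads' length; the fingertips stand 14 mm ahead of it and the grasp point (between the pads) lies 5 mm behind it; z points along the fingers, y is the line along which they close (so a half turn about z gives the same grasp; the last joint's range is limited). The gripper opens to 88 mm and grips with 3 to 60 N. Pads are 20 mm wide; open, the fingers measure 115 mm over their backs; the gripper's body (75 mm by 178 mm) begins 61 mm behind the grasp point.
Start: joints at [1.096, 0.411, -0.013, 1.596, 0.006, 1.134, -0.082], TCP at [0.247, -0.574, 0.237] pointing down, gripper open.
Joint ranges: [-2.95, 2.95], [-0.29, 1.99], [-1.47, 1.44], [0.14, 2.54], [-1.03, 4.17], [0.13, 1.85], [-2.86, 2.86]. Speed limits (rad/s): [2.39, 2.39, 3.01, 3.01, 3.14, 3.14, 3.14].

## Interface

Orientations are given as a unit quaternion [w, x, y, z].
In Python, from station import telemetry, eyes, workorder gives the robot as it stands. The module is installed in compiled form; this text tells all that it offers.
- The arm moves only by the tool drive_tool, never from a script. Its argument "motion" is a list of rows, each a list of 3 entries, a list of its own where there are three numbers: the opening, from 0 (shut) to 1 (fully open), then the shift along the tool's x, y, z each as a share of 10 cm, from -1 to 1, then the turn, a rotation vector about the tool's x, y, z each as a share of 180 degrees, from -1 to 1. In form: [[hand, [tx, ty, tz], [wx, wy, wz]], ...]. A call has 1 to 10 rows; each row is the pose to reach, as a shift and turn from the pose commanded when the call began, along the tool's axes at that moment, turning the shorter way round; what a row does not reach only later rows make up. A row lasts 1/8 s, in which the tool goes at most 62.5 mm and 10.7 degrees, less where a joint would pass 70% of its speed; a pose out of reach is approached as far as the arm can. A call with a number of a shift or a turn outside -1 to 1 is refused whole. A call with a gripper value outside its range is refused whole. The fingers move at their own pace and stop on an object; "newtons" is the grip in N (left out, the last holds). Time passes only in rows, so rows that repeat a pose let the fingers close. It gives the time, the measured TCP pose, the force, the opening and the grip force at its end, in the units of the state.
- telemetry.read_state(): the state, without advancing time (a new reading comes with each control period).
- eyes.grab_frame(name): name is "scene" or "top" or "wrist"; returns (picture, depth): 420x560x3 uint8, red, green, blue; 420x560 float32, m along the optical axis (not along the pixel's ray), 0 where there is no reading.
- eyes.camera_params(name): a dict with "fx", "fy", "cx", "cy" (pixels), "view" (4x4, takes a point from world to camera coordinates). Camera axes: x right, y down, z forward; pixel columns grow to the right and rows downward; lengths in m; the calibration is good to about 2 mm. A picture is of the moment at which its call begins: read the wrist's pose just before it. camera_params takes no time and is no camera call; for the wrist camera it gives the pose at the moment of the call.
- workorder.sign_off(): hands the job in; it is judged then, once.
The state is a dict: "time_s": time; "joint_positions": joint angles; "joint_vel": joint speeds; "tau": joint torques, N m; "eef_pos": TCP position; "tcp_rot": TCP orientation; "contact_force": force on the tool from outside, world axes, zero at the start; "moment": the same for the moment, N m; "grip_width": finger opening in m; "grip_force": force on a finger pad.
Only numpy, scipy, OpenCV 4.12 (cv2) and the standard library are available. Lean on these libraries where they do the work, as an engineer would, in place of code of your own. Each camera call takes 0.05 s, during which the arm holds its last target. There are 200 camera calls.

## Working session

There is one attempt and no reset: what is moved stays moved. The work goes in short steps, Python scripts to look and compute and a tool call to move; the robot and the scene stay as the last step left them, time stands still between calls to the robot, and variables do not carry over. Pictures are saved under pics/ and viewed, at most 10 in all, crops included, and the job is handed in when it is done.

Besides the shell and the picture viewer there is one more tool, called after "Emit:" as name(argument=value, ...) on one line, values as JSON. drive_tool: Moves the arm, as the interface text tells. Shift numbers are shares of 10 cm and turn numbers shares of 180 degrees, none past 1 either way. Its arguments: {"type":"object","properties":{"motion":{"type":"array"},"newtons":{"type":"number"}},"required":["motion"]}

```bash
mkdir -p pics; cat > h.py <<'E'
import numpy as np,cv2
from station import telemetry,eyes,workorder
from scipy.spatial.transform import Rotation as R
def snap(n,f):
    p,d=eyes.grab_frame(n);cv2.imwrite('pics/'+f+'.png',p[:,:,::-1]);c=eyes.camera_params(n)
    np.savez('pics/'+f+'.npz',p=p,d=d,view=c['view'],k=[c['fx'],c['fy'],c['cx'],c['cy']]);return p,d
def ray(f,u,v):
    z=np.load('pics/'+f+'.npz');fx,fy,cx,cy=z['k'];V=np.linalg.inv(z['view'])
    return V[:3,3],V[:3,:3]@np.array([(u-cx)/fx,(v-cy)/fy,1]),z['d'][int(v),int(u)]
def atz(f,u,v,h):
    o,r,_=ray(f,u,v);return o+r*(h-o[2])/r[2]
def pt(f,u,v):
    o,r,d=ray(f,u,v);return o+r*d
def cloud(f):
    z=np.load('pics/'+f+'.npz');fx,fy,cx,cy=z['k'];V=np.linalg.inv(z['view']);d=z['d']
    v,u=np.indices(d.shape);P=np.stack([(u-cx)/fx*d,(v-cy)/fy*d,d],-1)
    return P@V[:3,:3].T+V[:3,3]
def st():
    s=telemetry.read_state();return s
E
python3 - <<'E'
from h import *
np.set_printoptions(precision=4,suppress=True)
snap('top','top0');snap('scene','scene0');s=st();print(s)
E
```

```text
{'time_s': 0.1, 'joint_positions': array([ 1.0958,  0.4118, -0.0127,  1.597 ,  0.0056,  1.1343, -0.0822]), 'joint_vel': array([-0.0011, -0.0012,  0.0004, -0.002 ,  0.0014,  0.0007, -0.0013]), 'tau': array([  0.0024, -58.9101,   0.6441, -29.1708,  -0.0536,   0.0145,
         0.0001]), 'eef_pos': array([ 0.2471, -0.5736,  0.2359]), 'tcp_rot': array([-0.0007,  0.9794,  0.202 , -0.0002]), 'contact_force': array([ 0.1128, -0.2539,  0.8368]), 'moment': array([-0.0262, -0.0062, -0.0406]), 'grip_force': 0.0, 'grip_width': 0.08815614332814095}
```

View pics/top0.png

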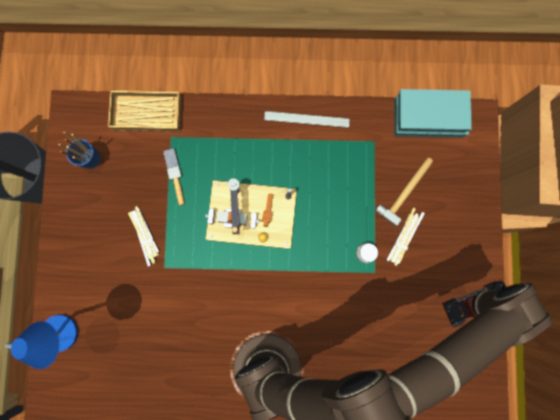

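View pics/scene0.png

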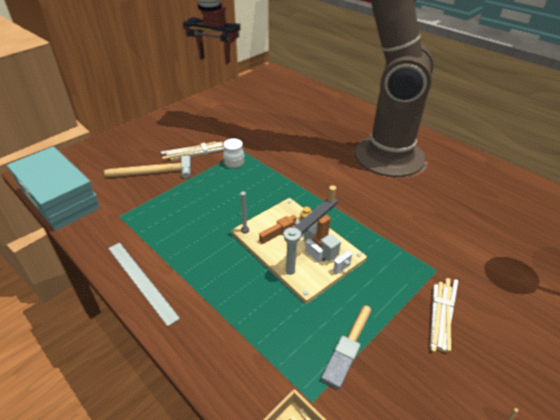

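The top view shows the jig plate at about (207-297, 180-250), with the pivot at (234,185), the pin at (236,230) and the parking post at (290,195). I'll enlarge both views.

```bash
python3 - <<'E'
from h import *
np.set_printoptions(precision=4,suppress=True)
a=cv2.imread('pics/top0.png')[170:260,195:305];a=cv2.resize(a,None,fx=6,fy=6,interpolation=2)
b=cv2.imread('pics/scene0.png')[180:305,225:375];b=cv2.resize(b,None,fx=4,fy=4,interpolation=2)
cv2.imwrite('pics/ca.png',a);cv2.imwrite('pics/cb.png',b)
C=cloud('top0');z=np.load('pics/top0.npz');print(z['k'],np.linalg.inv(z['view'])[:3,3])
m=(abs(C[...,2]-.018)<.006);m[:170]=0;m[260:]=0;m[:,:195]=0;m[:,305:]=0
P=C[m];print(len(P),np.median(P[:,2]));r=cv2.minAreaRect(P[:,:2].astype(np.float32)*1000);print(r,cv2.boxPoints(r))
for lo,hi,n in((.13,.155,'bar'),(.155,.2,'pin')):
    m=(C[...,2]>lo)&(C[...,2]<hi);m[:170]=0;m[260:]=0;m[:,:195]=0;m[:,305:]=0
    v,u=np.nonzero(m);print(n);print([(a,b,C[b,a].round(3).tolist()) for a,b in zip(u,v)][::6])
E
```

```text
[505.1312 505.1312 271.4671 206.4883] [ 0.3212 -0.0211  1.7406]
3144 0.018764143458312788
((513.560546875, 72.07820892333984), (306.6860046386719, 375.3713684082031), 0.421465665102005) [[ 358.8411  258.6309]
 [ 361.6023 -116.7304]
 [ 668.28   -114.4744]
 [ 665.5188  260.8868]]
bar
[(np.int64(231), np.int64(179), [0.611, 0.126, 0.145]), (np.int64(231), np.int64(180), [0.608, 0.126, 0.147]), (np.int64(237), np.int64(180), [0.607, 0.106, 0.152]), (np.int64(234), np.int64(181), [0.605, 0.117, 0.143]), (np.int64(230), np.int64(182), [0.601, 0.129, 0.15]), (np.int64(237), np.int64(182), [0.602, 0.107, 0.148]), (np.int64(233), np.int64(183), [0.597, 0.119, 0.152]), (np.int64(229), np.int64(184), [0.594, 0.132, 0.151]), (np.int64(236), np.int64(184), [0.594, 0.109, 0.154]), (np.int64(230), np.int64(185), [0.591, 0.128, 0.149]), (np.int64(236), np.int64(185), [0.592, 0.109, 0.149]), (np.int64(230), np.int64(186), [0.588, 0.128, 0.149]), (np.int64(236), np.int64(186), [0.588, 0.109, 0.148]), (np.int64(231), np.int64(187), [0.584, 0.125, 0.151]), (np.int64(237), np.int64(187), [0.585, 0.106, 0
[... 2984 characters left out ...]
.int64(227), [0.457, 0.099, 0.148]), (np.int64(239), np.int64(229), [0.451, 0.096, 0.142]), (np.int64(232), np.int64(232), [0.441, 0.117, 0.152]), (np.int64(233), np.int64(233), [0.438, 0.114, 0.148]), (np.int64(239), np.int64(233), [0.438, 0.095, 0.147]), (np.int64(237), np.int64(234), [0.436, 0.102, 0.139])]
pin
[(np.int64(233), np.int64(182), [0.599, 0.118, 0.158]), (np.int64(233), np.int64(194), [0.561, 0.117, 0.157]), (np.int64(233), np.int64(228), [0.451, 0.111, 0.185]), (np.int64(233), np.int64(229), [0.448, 0.111, 0.182]), (np.int64(233), np.int64(230), [0.445, 0.111, 0.182]), (np.int64(234), np.int64(231), [0.442, 0.108, 0.184]), (np.int64(236), np.int64(232), [0.44, 0.104, 0.158])]
```

View pics/ca.png

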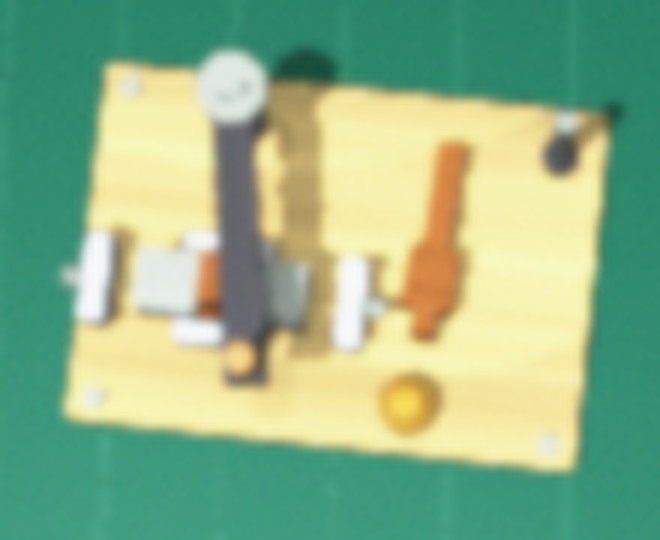

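View pics/cb.png

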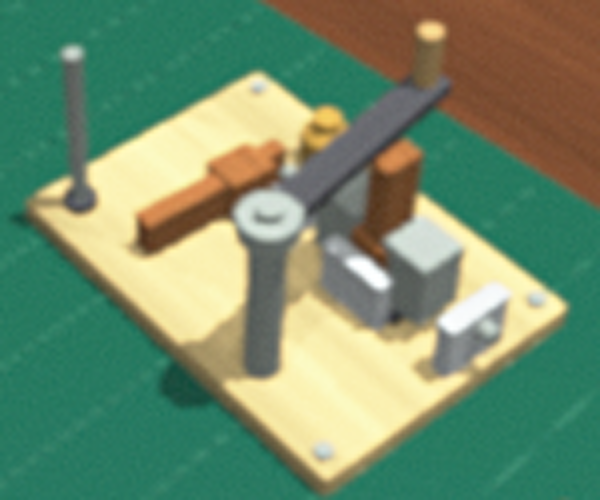

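The crop gives plate corners at (107,64), (608,110), (575,468) and (65,418). The pivot is at (232,85), the pin top at (241,358) and the post top at about (566,122). The bar already sits slightly off 0, towards -y.

```bash
cat >> h.py <<'E'
def fit():
    f=lambda u,v,h:atz('top0',195+(u+.5)/6-.5,170+(v+.5)/6-.5,h)[:2]
    W=np.array([f(107,64,.018),f(608,110,.018),f(575,468,.018),f(65,418,.018)])
    J=np.array([[128,85],[128,-205],[-77,-205],[-77,85]])/1000
    a=W-W.mean(0);b=J-J.mean(0);th=np.arctan2((b[:,0]*a[:,1]-b[:,1]*a[:,0]).sum(),(a*b).sum())
    c,s=np.cos(th),np.sin(th);M=np.array([[c,-s],[s,c]]);t=W.mean(0)-M@J.mean(0)
    return th,M,t,W-(J@M.T+t),f
E
python3 - <<'E'
from h import *
np.set_printoptions(precision=4,suppress=True)
th,M,t,res,f=fit();print(th,t);print(res)
j=lambda w:M.T@(w-t)
print('piv',j(f(232,83,.148)),'pin',j(f(241,356,.186)),'post',[j(f(566,122,h)) for h in(.13,.146,.16)])
# depth clusters
C=cloud('top0');Q=np.concatenate([((C[...,:2]-t)@M),C[...,2:]],-1)
m=(Q[...,2]>.175)&(abs(Q[...,0])<.1)&(abs(Q[...,1])<.15);print('pin cl',np.mean(Q[m],0),m.sum())
for n in('top0','scene0'):
  C=cloud(n);Q=np.concatenate([((C[...,:2]-t)@M),C[...,2:]],-1)
  m=(abs(Q[...,0])<.03)&(abs(Q[...,1])<.02)&(abs(Q[...,2]-.12)<.014);print('tongue',Q[m].min(0) if m.any() else 0,Q[m].max(0),m.sum())
  m=(Q[...,2]>.10)&(abs(Q[...,0]-.1)<.03)&(abs(Q[...,1]+.18)<.03);print('post',np.median(Q[m],0),Q[m].max(0),m.sum())
# weight
  m=(abs(Q[...,2]-.05)<.015)&(abs(Q[...,0]+.05)<.04)&(abs(Q[...,1]+.1)<.05);print('wt',np.median(Q[m],0),m.sum())
  m=(Q[...,2]>.135)&(Q[...,2]<.155)&(Q[...,0]<.07)&(Q[...,0]>-.03)&(abs(Q[...,1])<.06);p=np.polyfit(Q[m][:,0],Q[m][:,1],1);print('bar line',p,np.polyval(p,.1))
# current tool
s=st();q=s['tcp_rot'];print(R.from_quat(np.r_[q[1:],q[0]]).as_matrix())
print('world socket',t,'tool yaw', )
E
```

```text
-0.07283038191332109 [0.4947 0.1269]
[[ 0.     -0.0001]
 [ 0.0009 -0.0004]
 [-0.0006 -0.0004]
 [-0.0003  0.0009]]
piv [ 0.1023 -0.0011] pin [-0.0452 -0.0247] post [array([ 0.1013, -0.1805]), array([ 0.0987, -0.1803]), array([ 0.0964, -0.1802])]
pin cl [-0.046  -0.0235  0.1861] 22
tongue [-0.0135 -0.0043  0.1177] [0.014  0.0079 0.1334] 21
post [ 0.0954 -0.1806  0.1427] [ 0.1018 -0.1748  0.1518] 17
wt [-0.0488 -0.1062  0.0502] 103
bar line [ 0.1399 -0.0157] -0.001713504912814967
tongue [-0.0143 -0.006   0.1061] [0.0163 0.0114 0.1327] 149
post [ 0.1019 -0.1748  0.1278] [ 0.1061 -0.1703  0.149 ] 78
wt [-0.0444 -0.1042  0.0469] 97
bar line [ 0.1556 -0.0121] 0.00350521367270591
[[ 0.9184  0.3957 -0.0007]
 [ 0.3957 -0.9184  0.0013]
 [-0.0001 -0.0014 -1.    ]]
world socket [0.4947 0.1269] tool yaw
```

Emit:
drive_tool(motion=[[1,[0.27,-0.33,0],[0,0,0]],[1,[0.55,-0.66,0],[0,0,0]],[1,[0.82,-0.99,0],[0,0,0]]], newtons=8)

```text
time_s: 0.48
eef_pos: [0.2836, -0.4491, 0.2362]
tcp_rot: [-0.0, 0.979, 0.202, -0.0]
contact_force: [0.5, -1.6, -0.6]
grip_width: 0.088
grip_force: 0.0
```

Emit:
drive_tool(motion=[[1,[0.27,-0.33,0],[0,0,0]],[1,[0.55,-0.66,0],[0,0,0]],[1,[0.82,-0.99,0],[0,0,0]]])

```text
time_s: 0.85
eef_pos: [0.3197, -0.3257, 0.2365]
tcp_rot: [-0.0, 0.979, 0.202, -0.0]
contact_force: [0.5, -0.8, -0.2]
grip_width: 0.0877
grip_force: 0.0
```

Emit:
drive_tool(motion=[[1,[0.27,-0.33,0],[0,0,0]],[1,[0.55,-0.66,0],[0,0,0]],[1,[0.82,-0.99,0],[0,0,0]]])

```text
time_s: 1.23
eef_pos: [0.3558, -0.2025, 0.2365]
tcp_rot: [0.0, 0.979, 0.202, -0.0]
contact_force: [0.9, 0.4, -0.3]
grip_width: 0.0878
grip_force: 0.0
```

Emit:
drive_tool(motion=[[1,[0.27,-0.33,0],[0,0,0]],[1,[0.55,-0.66,0],[0,0,0]],[1,[0.82,-0.99,0],[0,0,0]]])

```text
time_s: 1.6
eef_pos: [0.3919, -0.0792, 0.2366]
tcp_rot: [0.0, 0.979, 0.202, 0.0]
contact_force: [1.4, -0.4, 0.3]
grip_width: 0.0878
grip_force: 0.0
```

Emit:
drive_tool(motion=[[1,[0.27,-0.33,0],[0,0,0]],[1,[0.55,-0.66,0],[0,0,0]],[1,[0.82,-0.99,0],[0,0,0]]])

```text
time_s: 1.98
eef_pos: [0.4281, 0.0441, 0.2366]
tcp_rot: [0.0, 0.979, 0.202, -0.0]
contact_force: [0.4, 0.4, 0.1]
grip_width: 0.0877
grip_force: 0.0
```

Emit:
drive_tool(motion=[[1,[0.1,-0.12,0],[0,0,-0.058]],[1,[0.2,-0.25,0],[0,0,-0.116]],[1,[0.3,-0.37,0],[0,0,-0.174]],[1,[0.43,-0.5,0],[0,0,-0.232]],[1,[0.43,-0.5,0],[0,0,-0.29]],[1,[0.43,-0.5,0],[0,0,-0.347]],[1,[0.43,-0.5,0],[0,0,-0.347]],[1,[0.43,-0.5,0],[0,0,-0.347]]])

```text
time_s: 2.98
eef_pos: [0.4476, 0.1056, 0.2365]
tcp_rot: [-0.0, 0.734, 0.679, -0.0]
contact_force: [0.4, 0.5, -0.0]
grip_width: 0.0882
grip_force: 0.0
```

```bash
cat >> h.py <<'E'
def go(x,y,z,yaw=None):
    "relative shift (shares) to jig point x,y,z(m) of TCP"
    th,M,t,_,_=fit();s=st();q=s['tcp_rot'];Rm=R.from_quat(np.r_[q[1:],q[0]]).as_matrix()
    w=np.r_[M@np.array([x,y])+t,z];p=s['eef_pos'];tx=np.degrees(np.arctan2(Rm[1,0],Rm[0,0])-th)
    print('t',s['time_s'],'jig pos',np.r_[M.T@(p[:2]-t),p[2]].round(4),'shift',(Rm.T@(w-p)*10).round(3),'toolx yaw in jig',tx.round(2),'tilt',Rm[:,2].round(4),'F',np.round(s['contact_force'],1),'M',np.round(s['moment'],2),'w',round(s['grip_width'],4),s['grip_force'])
E
python3 - <<'E'
from h import *
go(-.046,-.0235,.167)
print(st()['joint_positions'].round(2))
snap('wrist','w1')
E
```

```text
t 2.975 jig pos [-0.0454 -0.0247  0.2365] shift [ 0.012 -0.006  0.695] toolx yaw in jig 89.7 tilt [-2.e-04 -1.e-04 -1.e+00] F [ 0.4  0.5 -0. ] M [-0.05 -0.05  0.03] w 0.0882 0.0
[ 0.3   0.2  -0.72  1.94  0.15  1.06 -0.56]
```

View pics/w1.png

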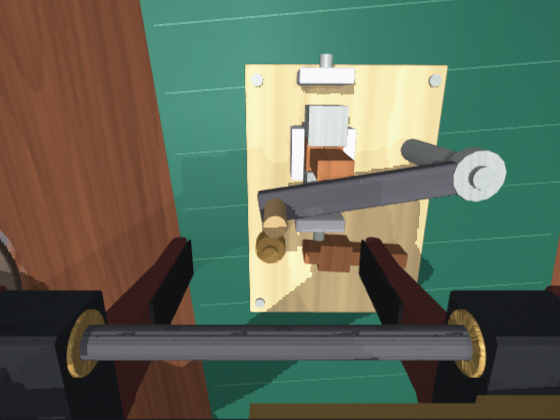

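The wrist view shows the pin's top at about (275,222), midway between the fingers. I'll check its position with the calibration and the depth.

```bash
python3 - <<'E'
from h import *
np.set_printoptions(precision=4,suppress=True)
th,M,t,_,_=fit();C=cloud('w1');Q=np.concatenate([((C[...,:2]-t)@M),C[...,2:]],-1)
def s(n,m): print(n,m.sum(),np.median(Q[m],0),Q[m].min(0),Q[m].max(0))
s('pintop',(abs(Q[...,2]-.186)<.003)&(abs(Q[...,0]+.046)<.03)&(abs(Q[...,1]+.024)<.03))
s('tongue',(abs(Q[...,2]-.130)<.003)&(abs(Q[...,0])<.03)&(abs(Q[...,1])<.03))
s('piv',(abs(Q[...,2]-.150)<.01)&(abs(Q[...,0]-.1)<.03)&(abs(Q[...,1])<.03))
m=(Q[...,2]>.138)&(Q[...,2]<.148)&(Q[...,0]<.07)&(Q[...,0]>-.03)&(abs(Q[...,1])<.06);p=np.polyfit(Q[m][:,0],Q[m][:,1],1);print(p,np.polyval(p,.1))
E
```

```text
pintop 460 [-0.0465 -0.0223  0.1862] [-0.0537 -0.0312  0.183 ] [-0.0392 -0.0152  0.1883]
tongue 704 [-0.0016  0.0019  0.1304] [-0.0145 -0.0075  0.127 ] [0.0139 0.0086 0.1324]
piv 2804 [0.0936 0.0006 0.1472] [ 0.07   -0.0191  0.14  ] [0.1181 0.0185 0.1548]
[ 0.1583 -0.0146] 0.001277320689272712
```

Emit:
drive_tool(motion=[[1,[0.02,-0.01,0.23],[0,0,0]],[1,[0.02,-0.01,0.46],[0,0,0]],[1,[0.02,-0.01,0.6],[0,0,0]],[1,[0.02,-0.01,0.69],[0,0,0]],[0.1,[0.02,-0.01,0.69],[0,0,0]],[0,[0.02,-0.01,0.69],[0,0,0]],[0,[0.02,-0.01,0.69],[0,0,0]],[0,[0.02,-0.01,0.69],[0,0,0]]], newtons=8)

```text
time_s: 4.03
eef_pos: [0.447, 0.1078, 0.168]
tcp_rot: [0.0, 0.733, 0.68, 0.0]
contact_force: [-0.0, -0.7, 0.6]
grip_width: 0.0515
grip_force: 0.0
```

```bash
python3 - <<'E'
from h import *
go(-.0464,-.0225,.167)
# arc waypoints: tool axes x=jig y, y=jig x (shares of 10cm), four calls
a0=.1525; p=lambda a:np.array([-1.48*np.sin(a),1-1.48*np.cos(a)])
for a,b in((a0,.6),(.6,1.0),(1.0,1.35),(1.35,1.571)):
    print(a,b,[(p(q)-p(a)).round(3).tolist() for q in np.linspace(a,b,7)[1:]])
E
```

```text
t 4.025 jig pos [-0.0462 -0.0225  0.168 ] shift [ 0.    -0.002  0.01 ] toolx yaw in jig 89.93 tilt [ 7.e-04 -1.e-04 -1.e+00] F [-0.  -0.7  0.6] M [-0.03 -0.12  0.01] w 0.0515 0.0
0.1525 0.6 [[-0.108, 0.021], [-0.215, 0.05], [-0.319, 0.086], [-0.42, 0.131], [-0.518, 0.182], [-0.611, 0.241]]
0.6 1.0 [[-0.08, 0.058], [-0.155, 0.122], [-0.226, 0.19], [-0.292, 0.263], [-0.354, 0.341], [-0.41, 0.422]]
1.0 1.35 [[-0.045, 0.074], [-0.085, 0.15], [-0.12, 0.229], [-0.151, 0.31], [-0.177, 0.392], [-0.199, 0.476]]
1.35 1.571 [[-0.011, 0.053], [-0.02, 0.107], [-0.027, 0.161], [-0.032, 0.216], [-0.035, 0.27], [-0.036, 0.324]]
```

Emit:
drive_tool(motion=[[0,[0,0,0],[0,0,0]],[0,[0,0,0],[0,0,0]],[0,[0,0,0],[0,0,0]],[0,[0,0,0],[0,0,0]],[0,[0,0,0],[0,0,0]],[0,[0,0,0],[0,0,0]]])

```text
time_s: 4.78
eef_pos: [0.4471, 0.1078, 0.1677]
tcp_rot: [0.0, 0.733, 0.68, 0.0]
contact_force: [2.2, 0.5, -1.6]
grip_width: 0.0156
grip_force: 8.0
```

Gripped: the width is 15.6 mm against the 16 mm pin. Next I'll swing along the arc.

Emit:
drive_tool(motion=[[0,[-0.108,0.021,0],[0,0,0]],[0,[-0.215,0.05,0],[0,0,0]],[0,[-0.319,0.086,0],[0,0,0]],[0,[-0.42,0.131,0],[0,0,0]],[0,[-0.518,0.182,0],[0,0,0]],[0,[-0.611,0.241,0],[0,0,0]],[0,[-0.611,0.241,0],[0,0,0]]])

```text
time_s: 5.65
eef_pos: [0.4661, 0.0428, 0.1676]
tcp_rot: [0.0, 0.733, 0.68, -0.001]
contact_force: [-4.5, -3.3, 5.0]
grip_width: 0.0158
grip_force: 8.0
```

```bash
python3 - <<'E'
from h import *
a=.6;go(.1-.148*np.cos(a),-.148*np.sin(a),.168)
E
```

```text
t 5.65 jig pos [-0.0224 -0.086   0.1676] shift [ 0.024  0.002 -0.004] toolx yaw in jig 89.82 tilt [-0.0017 -0.002  -1.    ] F [-4.5 -3.3  5. ] M [-0.66  0.78  0.04] w 0.0158 8.001117780804634
```

Emit:
drive_tool(motion=[[0,[-0.08,0.058,0],[0,0,0]],[0,[-0.155,0.122,0],[0,0,0]],[0,[-0.226,0.19,0],[0,0,0]],[0,[-0.292,0.263,0],[0,0,0]],[0,[-0.354,0.341,0],[0,0,0]],[0,[-0.41,0.422,0],[0,0,0]],[0,[-0.41,0.422,0],[0,0,0]]])

```text
time_s: 6.52
eef_pos: [0.5049, -0.0021, 0.1671]
tcp_rot: [0.0, 0.734, 0.68, -0.002]
contact_force: [-2.5, -6.0, 2.8]
grip_width: 0.0158
grip_force: 8.0
```

Emit:
drive_tool(motion=[[0,[-0.045,0.074,0],[0,0,0]],[0,[-0.085,0.15,0],[0,0,0]],[0,[-0.12,0.229,0],[0,0,0]],[0,[-0.151,0.31,0],[0,0,0]],[0,[-0.177,0.392,0],[0,0,0]],[0,[-0.199,0.476,0],[0,0,0]],[0,[-0.199,0.476,0],[0,0,0]]])

```text
time_s: 7.4
eef_pos: [0.5519, -0.0238, 0.1672]
tcp_rot: [0.0, 0.733, 0.68, -0.0]
contact_force: [-0.5, -6.1, -2.3]
grip_width: 0.0157
grip_force: 8.0
```

```bash
python3 - <<'E'
from h import *
a=1.571;go(.1-.148*np.cos(a),-.148*np.sin(a),.168)
E
```

```text
t 7.4 jig pos [ 0.068  -0.1461  0.1672] shift [-0.018  0.32  -0.008] toolx yaw in jig 89.86 tilt [-2.0e-04 -1.1e-03 -1.0e+00] F [-0.5 -6.1 -2.3] M [-1.4   0.11  0.  ] w 0.0157 7.9993736743927
```

Emit:
drive_tool(motion=[[0,[-0.011,0.053,0],[0,0,0]],[0,[-0.02,0.107,0],[0,0,0]],[0,[-0.025,0.161,0],[0,0,0]],[0,[-0.028,0.216,0],[0,0,0]],[0,[-0.03,0.27,0],[0,0,0]],[0,[-0.03,0.322,0],[0,0,0]],[0,[-0.03,0.322,0],[0,0,0]],[0,[-0.03,0.322,0],[0,0,0]],[0,[-0.03,0.322,0],[0,0,0]]])

```text
time_s: 8.52
eef_pos: [0.5836, -0.0279, 0.1673]
tcp_rot: [0.0, 0.733, 0.68, 0.0]
contact_force: [1.0, -4.4, -6.4]
grip_width: 0.0158
grip_force: 8.0
```

```bash
python3 - <<'E'
from h import *
a=1.571;go(.1-.148*np.cos(a),-.148*np.sin(a),.168);snap('top','top1');snap('scene','scene1')
np.set_printoptions(precision=4,suppress=True)
th,M,t,_,_=fit()
for n in('top1','scene1'):
  C=cloud(n);Q=np.concatenate([((C[...,:2]-t)@M),C[...,2:]],-1)
  m=(abs(Q[...,2]-.146)<.008)&(abs(Q[...,0]-.1)<.02)&(Q[...,1]>-.1)&(Q[...,1]<-.03);print(m.sum());p=np.polyfit(Q[m][:,1],Q[m][:,0],1);print(p,np.polyval(p,0))
E
```

```text
t 8.525 jig pos [ 0.0999 -0.148   0.1673] shift [-0.     0.001 -0.007] toolx yaw in jig 89.93 tilt [ 4.e-04 -1.e-04 -1.e+00] F [ 1.  -4.4 -6.4] M [-1.12 -0.18  0.03] w 0.0158 7.999694645404816
162
[-0.006   0.0991] 0.0990564139549944
251
[0.0163 0.1039] 0.10394692502958981
```

Emit:
drive_tool(motion=[[0.5,[0,0,0],[0,0,0]],[0.5,[0,0,0],[0,0,0]],[0.5,[0,0,0],[0,0,0]],[0.5,[0,0,0],[0,0,0]],[0.6,[0,0,-0.15],[0,0,0]],[0.7,[0,0,-0.4],[0,0,0]],[0.7,[0,0,-0.7],[0,0,0]],[0.7,[0,0,-0.7],[0,0,0]]])

```text
time_s: 9.62
eef_pos: [0.5848, -0.0272, 0.2409]
tcp_rot: [0.002, 0.733, 0.681, 0.002]
contact_force: [1.0, -0.1, -1.3]
grip_width: 0.0613
grip_force: 0.0
```

Emit:
drive_tool(motion=[[0.7,[0.25,-0.2,0],[0,0,0.05]],[0.7,[0.5,-0.4,0],[0,0,0.1]],[0.7,[0.8,-0.6,0],[0,0,0.15]],[0.7,[0.8,-0.6,0],[0,0,0.2]],[0.7,[0.8,-0.6,0],[0,0,0.25]],[0.7,[0.8,-0.6,0],[0,0,0.25]]])

```text
time_s: 10.38
eef_pos: [0.5291, 0.0567, 0.2374]
tcp_rot: [0.0, 0.937, 0.349, -0.0]
contact_force: [0.3, 0.0, -0.1]
grip_width: 0.0614
grip_force: 0.0
```

```bash
python3 - <<'E'
from h import *
go(0,0,.237);print(st()['joint_positions'].round(2))
snap('wrist','w2')
E
```

```text
t 10.375 jig pos [ 0.0394 -0.0676  0.2374] shift [ 0.199 -0.756  0.004] toolx yaw in jig 45.02 tilt [-4.e-04 -3.e-04 -1.e+00] F [ 0.3  0.  -0.1] M [-0.03  0.02 -0.02] w 0.0614 0.0
[ 0.22  0.3  -0.51  1.79  0.16  1.09 -1.21]
```

View pics/w2.png

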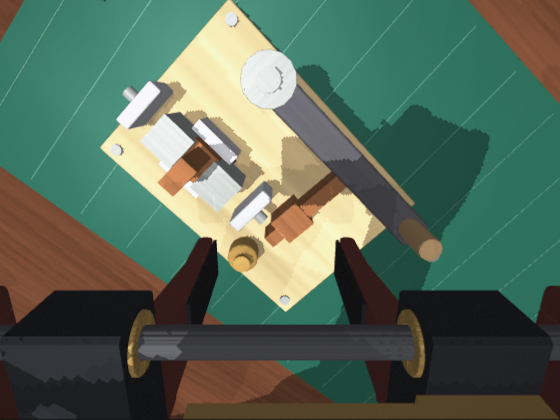

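The wrist view shows the bar swung to the parked side, the pin at (428,248), and the uncovered block tongue at about (180,175).

```bash
cat >> h.py <<'E'
def meas(n):
    np.set_printoptions(precision=4,suppress=True)
    th,M,t,_,_=fit();C=cloud(n);Q=np.concatenate([((C[...,:2]-t)@M),C[...,2:]],-1)
    def s(k,m):
        if m.sum()>5: print(k,m.sum(),np.median(Q[m],0),np.percentile(Q[m],2,axis=0),np.percentile(Q[m],98,axis=0))
    X,Y,Z=Q[...,0],Q[...,1],Q[...,2]
    s('pintop',(abs(Z-.186)<.003)&(abs(X-.1)<.05)&(abs(Y+.148)<.03))
    s('tongue',(abs(Z-.130)<.004)&(abs(X)<.03)&(abs(Y)<.04))
    s('jawL',(abs(Z-.081)<.003)&(abs(X)<.02)&(Y>.005)&(Y<.062))
    s('jawR',(abs(Z-.081)<.003)&(abs(X)<.02)&(Y<-.005)&(Y>-.062))
    m=(abs(Z-.146)<.006)&(abs(X-.1)<.04)&(Y>-.13)&(Y<-.03)
    if m.sum()>20:
        p=np.polyfit(Y[m],X[m],1);print('bar',p,'ang',np.pi/2+p[0])
E
python3 -c "
from h import *
meas('w2')"
```

```text
pintop 455 [ 0.0995 -0.1468  0.186 ] [ 0.0924 -0.1545  0.1834] [ 0.1063 -0.1405  0.1874]
tongue 774 [-0.0001  0.0003  0.1304] [-0.014  -0.0075  0.1281] [0.0133 0.0079 0.1318]
jawL 1550 [0.0003 0.0298 0.0815] [-0.0168  0.0126  0.0796] [0.0163 0.0462 0.0829]
jawR 1375 [ 0.0001 -0.0287  0.0814] [-0.0171 -0.0457  0.0795] [ 0.016  -0.0123  0.0829]
bar [-0.0006  0.0995] ang 1.5701633000700945
```

Emit:
drive_tool(motion=[[0.7,[0.07,-0.25,0],[0,0,0.05]],[0.7,[0.13,-0.5,0],[0,0,0.1]],[0.7,[0.2,-0.75,0],[0,0,0.15]],[0.7,[0.2,-0.75,0],[0,0,0.2]],[0.7,[0.2,-0.75,0],[0,0,0.25]],[0.7,[0.2,-0.75,0],[0,0,0.25]],[0.7,[0.2,-0.75,0],[0,0,0.25]]])

```text
time_s: 11.3
eef_pos: [0.4955, 0.1264, 0.2375]
tcp_rot: [0.0, 0.999, -0.035, -0.0]
contact_force: [-0.3, 0.6, -0.5]
grip_width: 0.0614
grip_force: 0.0
```

```bash
python3 - <<'E'
from h import *
go(0,0,.107);print(st()['joint_positions'].round(2))
snap('wrist','w3');meas('w3')
E
```

```text
t 11.3 jig pos [ 0.0009 -0.0005  0.2375] shift [-0.008 -0.005  1.305] toolx yaw in jig 0.21 tilt [-2.e-04 -0.e+00 -1.e+00] F [-0.3  0.6 -0.5] M [-0.03  0.05 -0.04] w 0.0614 0.0
[ 0.01  0.25 -0.43  1.84  0.12  1.07 -2.1 ]
pintop 751 [ 0.0992 -0.147   0.1859] [ 0.0922 -0.1546  0.1834] [ 0.1059 -0.1404  0.1875]
tongue 696 [0.0004 0.0002 0.1304] [-0.0136 -0.0069  0.1276] [0.0135 0.0081 0.1317]
jawL 1361 [0.0003 0.0301 0.0815] [-0.0171  0.0134  0.0796] [0.0165 0.0465 0.0829]
jawR 1361 [-0.0003 -0.0287  0.0814] [-0.017  -0.0453  0.0796] [ 0.016  -0.0118  0.0828]
bar [0.0027 0.0995] ang 1.5734540665574535
```

Emit:
drive_tool(motion=[[0.45,[-0.01,-0.01,0.2],[0,0,0]],[0.45,[-0.01,-0.01,0.4],[0,0,0]],[0.45,[-0.01,-0.01,0.6],[0,0,0]],[0.45,[-0.01,-0.01,0.8],[0,0,0]],[0.45,[-0.01,-0.01,0.9],[0,0,0]]])

```text
time_s: 11.98
eef_pos: [0.4942, 0.1273, 0.1466]
tcp_rot: [0.0, 0.999, -0.036, -0.001]
contact_force: [0.4, -0.1, 0.1]
grip_width: 0.0397
grip_force: 0.0
```

Emit:
drive_tool(motion=[[0.45,[0,0,0.15],[0,0,0]],[0.45,[0,0,0.3],[0,0,0]],[0.4,[0,0,0.4],[0,0,0]],[0.3,[0,0,0.4],[0,0,0]],[0,[0,0,0.4],[0,0,0]],[0,[0,0,0.4],[0,0,0]],[0,[0,0,0.4],[0,0,0]],[0,[0,0,0.4],[0,0,0]],[0,[0,0,0.4],[0,0,0]]], newtons=40)

```text
time_s: 13.1
eef_pos: [0.4949, 0.1277, 0.108]
tcp_rot: [-0.0, 0.999, -0.037, 0.0]
contact_force: [0.4, -0.4, 4.0]
grip_width: 0.016
grip_force: 40.0
```

```bash
python3 - <<'E'
from h import *
go(0,0,.107)
E
```

```text
t 13.1 jig pos [0.0002 0.0007 0.108 ] shift [-0.002  0.007  0.01 ] toolx yaw in jig -0.06 tilt [ 8.e-04  2.e-04 -1.e+00] F [ 0.4 -0.4  4. ] M [0.03 0.1  0.02] w 0.016 39.9892920255661
```

Emit:
drive_tool(motion=[[0,[0,-0.025,0],[-0.009,0,0]],[0,[0,-0.05,0],[-0.018,0,0]],[0,[0,-0.075,0],[-0.028,0,0]],[0,[0,-0.1,0],[-0.037,0,0]],[0,[0,-0.125,0],[-0.047,0,0]],[0,[0,-0.15,0],[-0.056,0,0]],[0,[0,-0.15,0],[-0.056,0,0]],[0,[0,-0.15,0],[-0.056,0,0]]])

```text
time_s: 14.1
eef_pos: [0.496, 0.1421, 0.1078]
tcp_rot: [0.088, 0.995, -0.037, -0.003]
contact_force: [1.0, -1.5, 3.9]
grip_width: 0.0158
grip_force: 40.0
```

```bash
python3 - <<'E'
from h import *
go(0,0,.107);snap('wrist','w4');meas('w4')
E
```

```text
t 14.1 jig pos [0.0002 0.0153 0.1078] shift [-0.002  0.149  0.034] toolx yaw in jig -0.05 tilt [-0.0126 -0.1757 -0.9844] F [ 1.  -1.5  3.9] M [-0.75 -0.31  0.01] w 0.0158 39.988646507263184
tongue 2851 [0.0044 0.0186 0.1297] [-0.0134  0.0031  0.1265] [0.0139 0.035  0.1333]
jawL 2896 [0.0056 0.0394 0.0813] [-0.0159  0.013   0.0791] [0.017  0.0518 0.0827]
jawR 3147 [ 0.001  -0.0284  0.0813] [-0.0169 -0.0453  0.0794] [ 0.0164 -0.0118  0.0825]
bar [0.0195 0.0996] ang 1.5902560392726077
```

Emit:
drive_tool(motion=[[0,[0,0.037,0.006],[0.014,0,0]],[0,[0,0.074,0.013],[0.028,0,0]],[0,[0,0.111,0.02],[0.042,0,0]],[0,[0,0.148,0.026],[0.056,0,0]],[0,[0,0.148,0.026],[0.056,0,0]]])

```text
time_s: 14.78
eef_pos: [0.4948, 0.1266, 0.108]
tcp_rot: [-0.0, 0.999, -0.038, 0.0]
contact_force: [-0.1, -3.5, 6.7]
grip_width: 0.0157
grip_force: 40.0
```

Emit:
drive_tool(motion=[[0,[0,0.025,0],[0.009,0,0]],[0,[0,0.05,0],[0.018,0,0]],[0,[0,0.075,0],[0.028,0,0]],[0,[0,0.1,0],[0.037,0,0]],[0,[0,0.125,0],[0.047,0,0]],[0,[0,0.15,0],[0.056,0,0]],[0,[0,0.15,0],[0.056,0,0]],[0,[0,0.15,0],[0.056,0,0]]])

```text
time_s: 15.78
eef_pos: [0.4937, 0.1138, 0.1078]
tcp_rot: [-0.088, 0.995, -0.036, 0.003]
contact_force: [2.1, 4.7, 1.9]
grip_width: 0.0159
grip_force: 40.0
```

```bash
python3 - <<'E'
from h import *
go(0,0.0005,.108);snap('wrist','w5');meas('w5')
E
```

```text
t 15.775 jig pos [-0.     -0.0132  0.1078] shift [ 0.    -0.135  0.022] toolx yaw in jig -0.02 tilt [ 0.0134  0.1755 -0.9844] F [2.1 4.7 1.9] M [ 1.   -0.27 -0.04] w 0.0159 39.9847286939621
tongue 2844 [ 0.0041 -0.0179  0.1298] [-0.0136 -0.0342  0.1266] [ 0.0136 -0.0023  0.1332]
jawL 3202 [0.001  0.0342 0.0814] [-0.0166  0.0179  0.0791] [0.0168 0.0516 0.0826]
jawR 2857 [ 0.005  -0.0385  0.0813] [-0.0166 -0.0509  0.0791] [ 0.0164 -0.013   0.0827]
bar [0.0297 0.0981] ang 1.6005199068635074
```

Left jaw travel reads about 5.0 mm, short of the 5.5 mm needed, so I'll rock a bit further on both sides.

Emit:
drive_tool(motion=[[0,[0,0.015,-0.003],[0.004,0,0]],[0,[0,0.035,-0.006],[0.009,0,0]],[0,[0,0.035,-0.006],[0.009,0,0]],[0,[0,0.035,-0.006],[0.009,0,0]]])

```text
time_s: 16.32
eef_pos: [0.4935, 0.111, 0.1079]
tcp_rot: [-0.103, 0.994, -0.036, 0.004]
contact_force: [2.2, 8.2, -0.8]
grip_width: 0.0161
grip_force: 40.0
```

```bash
python3 - <<'E'
from h import *
go(0,0.0005,.108);snap('wrist','w6');meas('w6')
E
```

```text
t 16.325 jig pos [-1.000e-04 -1.600e-02  1.079e-01] shift [ 0.001 -0.161  0.033] toolx yaw in jig 0.03 tilt [ 0.0156  0.2042 -0.9788] F [ 2.2  8.2 -0.8] M [ 1.8  -0.42 -0.04] w 0.0161 39.98338043689728
tongue 2829 [ 0.004  -0.0212  0.1298] [-0.0136 -0.0372  0.1267] [ 0.0135 -0.0059  0.1333]
jawL 3130 [0.001  0.0341 0.0814] [-0.0164  0.0178  0.079 ] [0.0168 0.0517 0.0825]
jawR 2858 [ 0.0051 -0.0404  0.0814] [-0.0167 -0.0527  0.079 ] [ 0.0163 -0.0136  0.0827]
bar [0.0318 0.0981] ang 1.6025518279548487
```

Emit:
drive_tool(motion=[[0,[0,-0.04,0.008],[-0.016,0,0]],[0,[0,-0.08,0.016],[-0.033,0,0]],[0,[0,-0.12,0.025],[-0.049,0,0]],[0,[0,-0.162,0.033],[-0.065,0,0]],[0,[0,-0.162,0.033],[-0.065,0,0]]])

```text
time_s: 17.0
eef_pos: [0.4946, 0.1272, 0.108]
tcp_rot: [-0.0, 0.999, -0.035, 0.0]
contact_force: [-1.0, 4.2, 6.5]
grip_width: 0.0154
grip_force: 40.0
```

Emit:
drive_tool(motion=[[0,[0,-0.045,0],[-0.016,0,0]],[0,[0,-0.09,0],[-0.033,0,0]],[0,[0,-0.13,0],[-0.046,0,0]],[0,[0,-0.15,0],[-0.056,0,0]],[0,[0,-0.175,0.005],[-0.065,0,0]],[0,[0,-0.175,0.005],[-0.065,0,0]],[0,[0,-0.175,0.005],[-0.065,0,0]]])

```text
time_s: 17.88
eef_pos: [0.496, 0.1438, 0.1075]
tcp_rot: [0.101, 0.994, -0.037, -0.003]
contact_force: [-0.6, 5.1, 4.6]
grip_width: 0.0156
grip_force: 40.0
```

```bash
python3 - <<'E'
from h import *
go(0,0.0005,.108);snap('wrist','w7');meas('w7')
E
```

```text
t 17.875 jig pos [1.000e-04 1.690e-02 1.075e-01] shift [-0.001  0.162  0.028] toolx yaw in jig -0.05 tilt [-0.0143 -0.2003 -0.9796] F [-0.6  5.1  4.6] M [ 1.79  0.19 -0.09] w 0.0156 39.99506950378418
tongue 2836 [0.0042 0.0208 0.1293] [-0.0136  0.0054  0.1265] [0.0137 0.0373 0.1333]
jawL 2925 [0.0057 0.0405 0.0813] [-0.0159  0.0136  0.0791] [0.017  0.053  0.0827]
jawR 3112 [ 0.0005 -0.0353  0.0813] [-0.017  -0.0529  0.079 ] [ 0.0163 -0.0193  0.0825]
bar [0.0183 0.0997] ang 1.5890849659566768
```

Both jaws are now back, about 6.5 mm on the left and 7.5 mm on the right. I'll centre the block upright and draw it up.

Emit:
drive_tool(motion=[[0,[0,0.04,0.007],[0.016,0,0]],[0,[0,0.08,0.014],[0.032,0,0]],[0,[0,0.12,0.021],[0.049,0,0]],[0,[0,0.162,0.03],[0.065,0,0]],[0,[0,0.162,0.03],[0.065,0,0]],[0,[0,0.162,0.03],[0.065,0,0]]])

```text
time_s: 18.68
eef_pos: [0.4948, 0.1263, 0.108]
tcp_rot: [-0.001, 0.999, -0.037, 0.0]
contact_force: [-1.1, 3.6, 7.7]
grip_width: 0.016
grip_force: 40.0
```

```bash
python3 - <<'E'
from h import *
go(0,0.0005,.183);snap('wrist','w8');meas('w8')
E
```

```text
t 18.675 jig pos [ 1.00e-04 -6.00e-04  1.08e-01] shift [-0.001 -0.012 -0.75 ] toolx yaw in jig -0.12 tilt [ 6.e-04  1.e-03 -1.e+00] F [-1.1  3.6  7.7] M [ 1.05  0.16 -0.1 ] w 0.016 39.98590528964996
tongue 2823 [ 0.0041 -0.0011  0.1303] [-0.0134 -0.0168  0.1267] [0.0138 0.0142 0.1331]
jawL 3499 [0.0016 0.0366 0.0814] [-0.0163  0.0195  0.0795] [0.0168 0.0528 0.0826]
jawR 3387 [ 0.0017 -0.0372  0.0813] [-0.017  -0.053   0.0795] [ 0.0163 -0.02    0.0826]
bar [0.0178 0.0982] ang 1.588608000044536
```

Emit:
drive_tool(motion=[[0,[0,-0.01,-0.03],[0,0,0]],[0,[0,-0.01,-0.08],[0,0,0]],[0,[0,-0.01,-0.13],[0,0,0]],[0,[0,-0.01,-0.18],[0,0,0]],[0,[0,-0.01,-0.2],[0,0,0]]])

```text
time_s: 19.35
eef_pos: [0.4947, 0.1272, 0.1279]
tcp_rot: [0.0, 0.999, -0.037, 0.0]
contact_force: [0.3, 0.3, -2.4]
grip_width: 0.0153
grip_force: 40.0
```

```bash
python3 - <<'E'
from h import *
go(0,0.0003,.183)
E
```

```text
t 19.35 jig pos [-0.      0.0003  0.1279] shift [ 0.001 -0.    -0.551] toolx yaw in jig -0.07 tilt [ 3.e-04 -4.e-04 -1.e+00] F [ 0.3  0.3 -2.4] M [0.01 0.01 0.01] w 0.0153 39.98730182647705
```

It lifts freely: only the block's own weight shows (2.4 N). I'll lift the rest of the way.

Emit:
drive_tool(motion=[[0,[0,0,-0.08],[0,0,0]],[0,[0,0,-0.16],[0,0,0]],[0,[0,0,-0.24],[0,0,0]],[0,[0,0,-0.32],[0,0,0]],[0,[0,0,-0.4],[0,0,0]],[0,[0,0,-0.48],[0,0,0]],[0,[0,0,-0.54],[0,0,0]],[0,[0,0,-0.57],[0,0,0]],[0,[0,0,-0.57],[0,0,0]],[0,[0,0,-0.57],[0,0,0]]])

```text
time_s: 20.6
eef_pos: [0.4945, 0.1274, 0.1843]
tcp_rot: [0.0, 0.999, -0.037, -0.0]
contact_force: [-0.8, -0.6, -2.3]
grip_width: 0.0158
grip_force: 40.0
```

```bash
python3 - <<'E'
from h import *
go(0,0.0003,.183)
snap('scene','s9');snap('wrist','w9');meas('w9');meas('s9')
b=cv2.imread('pics/s9.png')[130:310,210:400];cv2.imwrite('pics/c9.png',cv2.resize(b,None,fx=3.2,fy=3.2,interpolation=2))
th,M,t,_,_=fit();C=cloud('s9');Q=np.concatenate([((C[...,:2]-t)@M),C[...,2:]],-1)
m=(abs(Q[...,0]-.015)<.008)&(abs(Q[...,1])<.012)&(Q[...,2]>.03);z=np.sort(Q[m][:,2]);print('block face z',z[:5],z[-5:])
E
```

```text
t 20.6 jig pos [-0.0003  0.0005  0.1843] shift [0.003 0.002 0.013] toolx yaw in jig -0.06 tilt [-4.e-04 -2.e-04 -1.e+00] F [-0.8 -0.6 -2.3] M [ 0.02  0.05 -0.02] w 0.0158 39.987353682518005
tongue 182 [0.0159 0.0003 0.1299] [ 0.0156 -0.0145  0.1262] [0.0164 0.0142 0.1338]
jawL 1895 [0.0009 0.0366 0.0814] [-0.0165  0.0201  0.0795] [0.0167 0.053  0.0828]
jawR 1889 [ 0.0002 -0.0366  0.0814] [-0.0174 -0.053   0.0799] [ 0.016  -0.0202  0.0827]
bar [0.0006 0.0993] ang 1.571411376421425
pintop 25 [ 0.1014 -0.145   0.1847] [ 0.0952 -0.1535  0.1835] [ 0.1081 -0.1388  0.187 ]
tongue 56 [0.0153 0.015  0.1294] [-0.0131 -0.0103  0.1261] [0.0186 0.0176 0.134 ]
jawL 158 [0.0017 0.0384 0.0802] [-0.0152  0.0206  0.0782] [0.0186 0.0553 0.0825]
jawR 103 [ 0.0069 -0.0384  0.0802] [-0.0139 -0.0518  0.0782] [ 0.0179 -0.0185  0.0821]
bar [0.0064 0.103 ] ang 1.5771536456069677
block face z [0.0549 0.0552 0.0562 0.0569 0.0571] [0.5723 0.5724 0.5726 0.5726 0.5729]
```

View pics/c9.png

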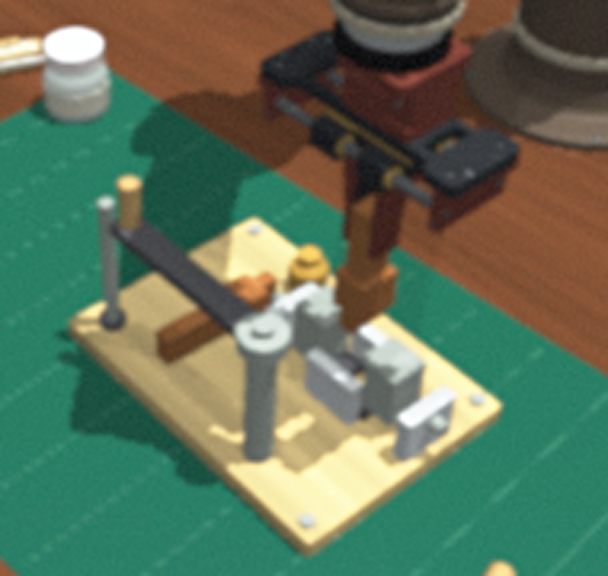

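The crop shows the block upright in the fingers above the jaws, with the bar pointing at its post and the weight and spare block in place. I'll check the shoulder height, then hand in.

```bash
python3 - <<'E'
from h import *
th,M,t,_,_=fit();C=cloud('w9');Q=np.concatenate([((C[...,:2]-t)@M),C[...,2:]],-1)
m=(abs(Q[...,0])<.02)&(abs(abs(Q[...,1])-.0125)<.002)&(Q[...,2]>.088)&(Q[...,2]<.16);z=Q[m][:,2];print(np.percentile(z,[1,50,97]))
sh=np.percentile(z,97);print('underside',sh-.05)
if .083<sh-.05<.108: print(workorder.sign_off())
E
```

```text
[0.11141269 0.14419127 0.14552897]
underside 0.09552896760092085
the job is handed in; nothing more can be done
None
```

The job is handed in. The bar is parked at about 1.57 rad, both jaws are pushed back about 6.5 to 7.5 mm, and the block is held upright over its socket, about 13 to 14 mm above the jaws. The weight and the spare block look undisturbed, but I did not re-measure the other bench items. It took about 21 s of the 58 s allowed.

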